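# Click the spool home on the fly reel

### The arm

A 6-joint arm with a two-finger parallel gripper is mounted at the origin on the work surface. World frame = base frame: x ahead of the robot, y to its left, z up, the work surface at z = 0. Lengths are in m, angles in rad, forces in N, time in s.
With the tool pointing down it reaches from about 0.375 to 0.9 m from the base axis. Payload 3.1 kg.
Tool frame: the origin (TCP) lies between the finger pads; the fingertips stand 11 mm ahead of it and the grasp point (between the pads) lies 8 mm behind it; z points along the fingers, y is the line along which they close (so a half turn about z gives the same grasp; the last joint's range is limited). The gripper opens to 87 mm and grips with 3 to 60 N. Pads are 19 mm wide; open, the fingers measure 117 mm over their backs; the gripper's body (75 mm by 190 mm) begins 51 mm behind the grasp point.
Start: joints at [-1.375, 0.527, 1.433, -0, 1.181, -0.178], TCP at [0.229, -0.582, 0.234] pointing down, gripper open.
Joint ranges: [-3.08, 3.08], [-0.75, 2.2], [0.22, 2.44], [-1.43, 4.57], [0, 2.65], [-2.85, 2.85]. Speed limits (rad/s): [2.79, 2.79, 3.14, 3.14, 3.14, 3.14].

### API

Orientations are given as a unit quaternion [x, y, z, w].
In Python, from rig import robot gives the robot as it stands.
- The arm moves only by the tool move_arm, never from a script. Its argument "moves" is text: rows parted by semicolons, each of 7 numbers parted by spaces: the shift along the tool's x, y, z in units of 100 mm (1.0 is 100 mm), then the turn, a rotation vector about the tool's x, y, z in units of 90 degrees (1.0 is 90 degrees), then the opening, from 0 (shut) to 1 (fully open). A call has 1 to 12 rows; each row is the pose to reach, as a shift and turn from the pose commanded when the call began, along the tool's axes at that moment; what a row does not reach only later rows make up. A row lasts 1/10 s, in which the tool goes at most 50 mm and 8.59 degrees, less where a joint would pass 70% of its speed; a pose out of reach is approached as far as the arm can. A call with a number of a shift or a turn outside -1 to 1 is refused whole. A call with a gripper value outside its range is refused whole. The fingers move at their own pace and stop on an object; "squeeze" is the grip in N (left out, the last holds). Time passes only in rows, so rows that repeat a pose let the fingers close. It gives the time, the measured TCP pose, the force, the opening and the grip force at its end, in the units of the state.
- robot.get_obs(): the state, without advancing time (a new reading comes with each control period).
- robot.camera(name): name is "side" or "top" or "wrist"; returns a dict with "image" (420x560x3 uint8, red, green, blue), "intrinsics" (3x3 intrinsics, pixels), "extrinsics" (4x4, takes a point from world to camera coordinates). Camera axes: x right, y up, looking along -z (the intrinsics and any distortion apply to the point x, -y, -z); pixel columns grow to the right and rows downward; lengths in m; the calibration is good to about 2 mm. A picture is of the moment at which its call begins. There is no depth.
- robot.hand_in(): hands the job in; it is judged then, once.
The state is a dict: "time": time; "q": joint angles; "joint_velocities": joint speeds; "joint_torque": joint torques, N m; "position": TCP position; "tool_rot": TCP orientation; "ft_force": force on the tool from outside, world axes, zero at the start; "moment": the same for the moment, N m; "grip_width": finger opening in m; "grip_force": force on a finger pad.
Only numpy, scipy, OpenCV 4.12 (cv2) and the standard library are available. Lean on these libraries where they do the work, as an engineer would, in place of code of your own. Each camera call takes 0.05 s, during which the arm holds its last target. There are 200 camera calls.

### The job

Put the reel back together: pick up the loose spool by its hub boss, slide it down over the spindle of the reel frame in the cradle, and turn it lightly until the drive pin drops into one of its slots. Press it on by feel, past the sprung balls, until it clicks and sits fully home, then, still holding it, give it a light upward tug to feel that the balls hold it, settle it home again and let go. Do not force anything, and leave the other things on the counter where they lie.

Things in the scene. Friction and masses are not known exactly. Their poses are not given: they have to be found in the camera images.
- spool_boss (a point): Loose gold-finish fly-reel spool lying flat, boss up: two 70 mm ported flanges, 30 mm wide over both, 0.07 to 0.13 kg. Point: centre of its fluted round hub boss (24 mm across, 16 mm tall, on the upper flange), half-way up, 38 mm above the spool's underside. z: spool axis, up; x points to the winding handle, so fingers close on the boss along y. Any way round on the spindle is right
- spool_bore (a point): Centre of the mouth of the spool's bore in its underside, 38 mm below spool_boss, same axes. Bore 13.5 mm across, mouth flared to 17.5 mm, 27 mm deep; its lowest 5 mm are a lip that must pass the balls. Around it, centred 17 mm from the axis, six slots through the 3 mm lower flange, 60 degrees apart (one under the handle), 9 mm wide by 11 mm, for the drive pin
- reel: Reel frame: gold-finish back plate with a rim 84 mm across (76 mm inside, 32 mm above the counter), lying on its back in a round wooden cradle 116 mm across, 24 mm high, fixed. Origin on the spindle's axis at counter height, z up, x towards the reel foot (a 66 mm tangential plate on two pillars, 48 mm from the axis, top 45 mm above the counter)
- seat (a point): Centre of the steel shoulder at the spindle's root, 22 mm across, 28 mm above the counter: the spool's underside rests on it when home, meeting it hard. Round it the drag's drive plate, 43 mm across, with one upright 6 mm drive pin, 17 mm from the axis, its top 11 mm above the seat. The plate stands at any angle (not measured) and turns only against the drag (0.12 N m)
- spindle_tip (a point): Top of the upright steel spindle, 25 mm above the seat, 53 mm above the counter; spindle 12 mm across, its top 3 mm a nose 7 to 9 mm across. z up. Unless a slot lies over the pin, the coming spool rests on it 11 mm above home and must be turned under a light push (3 to 5 N) by up to 60 degrees until it drops. More than 30 N between spool and reel would bruise the bearing
- ball_a: Sprung detent ball, 6 mm, on the reel's +x side of the spindle, standing 2 mm proud of it; origin at its centre, 8.5 mm above the seat. The spool meets the pair 8 to 9 mm above home; pushing past takes about 7 to 15 N, then the push falls away at once and the spool springs down. Once home it has about 1 mm of upward play before the balls hold it; about 15 N pulls it off again
- ball_b: The same on the reel's -x side
- cork_disc: Bystander: cork arbor disc, 44 mm across, 12 mm thick, lying flat; origin under its centre
- pawl: Bystander: stainless click pawl, 31 by 12 mm, 8 mm high; origin under it
- rubber_foot: Bystander: black hard rubber reel foot, 66 by 14 mm, 16 mm high, along its x; origin under its centre
- screwdriver: Bystander: screwdriver, 150 mm long, lying along its x at the far side
- oil_bottle: Bystander: amber oil bottle with a black dropper, 33 mm across, 94 mm tall; origin under its centre
- line_spool: Bystander: plain white plastic line spool without boss or handle, 90 mm across, 24 mm high, lying flat; origin under its centre
- screw_dish: Bystander: shallow brass dish, 70 mm across, 20 mm high; origin under its centre
- handle_knob (a point): Centre of the spool's winding handle, a dark wooden knob 10 mm across and 17 mm tall on the upper flange, 29 mm from the spool's axis; a counterweight 4 mm high stands opposite
Mind the look-alikes: they are no part of the job. What is shaped like the reel but purple is not meant.

How it is judged:
By the outcome, as a careful person would: the job done as asked, in the order asked, and still so for the second after the job is handed in, with the robot touching nothing.
It also fails if it takes over 72 s, if anything falls off the work surface, if the arm or the gripper's body presses on something with over 40 N, if the wrist force passes 120 N, or if a joint passes its speed limit or range.

## Working session

There is one attempt and no reset: what is moved stays moved. The work goes in short steps, Python scripts to look and compute and a tool call to move; the robot and the scene stay as the last step left them, time stands still between calls to the robot, and variables do not carry over. Pictures are saved under pics/ and viewed, at most 10 in all, crops included, and the job is handed in when it is done.

Besides the shell and the picture viewer there is one more tool, called after "Call:" as a command line: name --argument value ..., lists and objects as JSON in quotes. move_arm: Moves the arm, as the interface text tells. Shifts and turns lie within -1 to 1; 1 stands for 100 mm of shift or 90 degrees of turn. Its arguments: {"type":"object","properties":{"moves":{"type":"string"},"squeeze":{"type":"number"}},"required":["moves"]}

```bash
mkdir -p pics; cat > h.py <<'E'
import numpy as np, cv2
from rig import robot
def shot(n,f=None):
    c=robot.camera(n)
    if f: cv2.imwrite('pics/'+f,c['image'][:,:,::-1])
    return c
def ray(c,u,v):
    K,E=np.array(c['intrinsics']),np.array(c['extrinsics'])
    d=np.linalg.inv(K)@[u,v,1]; d=np.array([d[0],-d[1],-d[2]])
    R,t=E[:3,:3],E[:3,3]
    return -R.T@t, R.T@d
def onz(c,u,v,z):
    o,d=ray(c,u,v); return o+d*(z-o[2])/d[2]
def proj(c,p):
    K,E=np.array(c['intrinsics']),np.array(c['extrinsics'])
    q=E[:3,:3]@p+E[:3,3]; q=K@[q[0],-q[1],-q[2]]; return q[:2]/q[2]
E
python3 - <<'E'
from h import *
a=shot('top','top0.png');b=shot('side','side0.png')
print({k:np.round(v,3) for k,v in robot.get_obs().items()})
for c in(a,b): print(np.round(c['intrinsics'],1).tolist(),np.round(c['extrinsics'],3).tolist(),[k for k in c])
E
```

```text
{'time': np.float64(0.1), 'q': array([-1.374,  0.528,  1.434, -0.   ,  1.181, -0.178]), 'joint_velocities': array([ 0.001, -0.001, -0.004,  0.001, -0.   ,  0.   ]), 'joint_torque': array([ -0.   , -44.099, -17.715,   0.063,   0.053,  -0.   ]), 'position': array([ 0.229, -0.581,  0.233]), 'tool_rot': array([ 0.982,  0.186, -0.   , -0.001]), 'ft_force': array([-0.919,  0.448, -0.653]), 'moment': array([-0.028, -0.003,  0.002]), 'grip_force': np.float64(0.0), 'grip_width': np.float64(0.087)}
[[423.1, 0.0, 280.3], [0.0, 423.1, 202.5], [0.0, 0.0, 1.0]] [[0.026, -1.0, -0.0, -0.085], [0.998, 0.026, 0.063, -0.529], [-0.063, -0.002, 0.998, -0.993], [0.0, 0.0, 0.0, 1.0]] ['image', 'intrinsics', 'extrinsics']
[[414.8, 0.0, 284.7], [0.0, 414.8, 208.7], [0.0, 0.0, 1.0]] [[-0.999, -0.04, -0.015, 0.508], [0.02, -0.75, 0.661, -0.091], [-0.037, 0.66, 0.75, -0.817], [0.0, 0.0, 0.0, 1.0]] ['image', 'intrinsics', 'extrinsics']
```

View pics/top0.png

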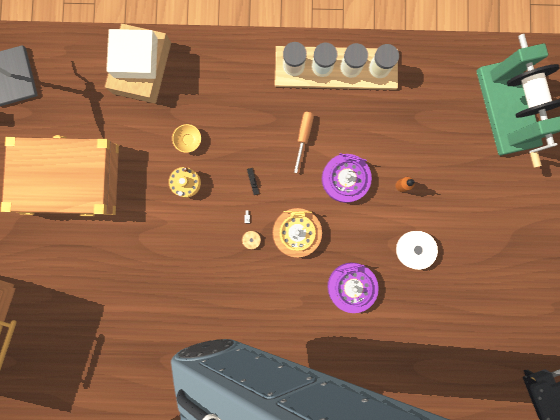

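View pics/side0.png

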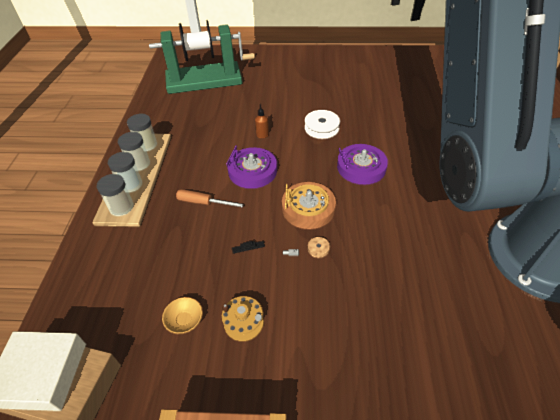

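The top view shows:
- **Spool:** gold, at about (184,182). It has a boss and handle, so it fits the description. The brass dish at (187,139) has neither.
- **Reel:** gold frame in a wooden cradle at (298,233). The purple reels at (347,178) and (353,288) are decoys.
- **Line spool:** white, at (417,250), not part of the job.

I'll confirm the spool and reel in one enlarged crop.

```bash
python3 - <<'E'
from h import *
a=shot('top');b=shot('side')
def crop(c,u,v,r=32): return cv2.resize(c['image'][v-r:v+r,u-r:u+r,::-1],(300,300),interpolation=cv2.INTER_CUBIC)
m=np.vstack([np.hstack([crop(a,184,182),crop(a,298,233)]),np.hstack([crop(b,242,317),crop(b,310,203)])])
cv2.imwrite('pics/crop1.png',m)
print('top scale 4.69 px; origins top: (152,150),(266,201) side: (210,285),(278,171)')
for n,u,v,z in (('spool',184,182,.03),('reel',298,233,.03)): print(n,onz(a,u,v,z))
for n,u,v,z in (('spool',242,317,.03),('reel',310,203,.03)): print(n,onz(b,u,v,z))
E
```

```text
top scale 4.69 px; origins top: (152,150),(266,201) side: (210,285),(278,171)
spool [0.57288949 0.15722279 0.03      ]
reel [ 0.45960697 -0.11485077  0.03      ]
spool [0.57400765 0.1657619  0.03      ]
reel [ 0.45820559 -0.09911948  0.03      ]
```

View pics/crop1.png

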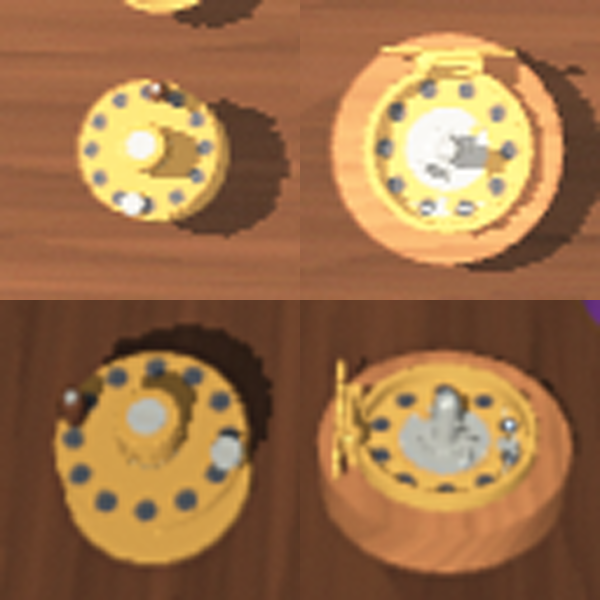

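The crop confirms it. The gold spool has a boss (top-view crop 142,145), a dark handle at (156,90) and a counterweight at (131,203). The gold reel has its steel spindle at about (447,147).

```bash
python3 - <<'E'
from h import *
a=shot('top');b=shot('side')
def tri(p,q):
    A=[];B=[]
    o1,d1=ray(a,*p);o2,d2=ray(b,*q)
    s=np.linalg.lstsq(np.c_[d1,-d2],o2-o1,rcond=None)[0]
    x,y=o1+s[0]*d1,o2+s[1]*d2; return (x+y)/2,np.linalg.norm(x-y)
s=300/64
T=lambda x,y,ox,oy:(ox+x/s-.5,oy+y/s-.5)
bt=T(142,145,152,150); bs=T(147,117,210,285)
print('boss',tri(bt,bs),onz(a,*bt,.046),onz(b,*bs,.046))
h=onz(a,*T(156,90,152,150),.047); w=onz(a,*T(131,203,152,150),.034); print('handle',h,w,np.degrees(np.arctan2(*(h-w)[1::-1])))
# gold flange/cradle via masks
for c,(u,v),z in((a,(184,182),.03),(a,(298,233),.024)):
    pass
st=T(148,92,278,171)
print('tip side',onz(b,*st,.053))
ct=T(148,149,266,201); print('cradle top rim',onz(a,*ct,.024))
E
```

```text
boss (array([0.57511557, 0.1592144 , 0.04428563]), np.float64(0.00041113045287349684)) [0.57472113 0.15879036 0.046     ] [0.57506249 0.16010551 0.046     ]
handle [0.60222331 0.15270933 0.047     ] [0.5466862  0.16597295 0.034     ] -13.43202887549792
tip side [ 0.46084111 -0.1146452   0.053     ]
cradle top rim [ 0.46118223 -0.11287658  0.024     ]
```

Call:
move_arm --moves "1 -0.94 0 0 0 0 1;1 -0.94 0 0 0 0 1;1 -0.94 0 0 0 0 1;1 -0.94 0 0 0 0 1"

```text
time: 0.7
position: [0.2887, -0.4519, 0.2333]
tool_rot: [0.982, 0.188, 0.0, -0.003]
ft_force: [-0.2, -0.4, -0.4]
grip_width: 0.0872
grip_force: 0.0
```

Call:
move_arm --moves "1 -0.94 0 0 0 0 1;1 -0.94 0 0 0 0 1;1 -0.94 0 0 0 0 1;1 -0.94 0 0 0 0 1"

```text
time: 1.1
position: [0.3467, -0.3293, 0.2334]
tool_rot: [0.982, 0.188, -0.0, -0.002]
ft_force: [0.3, 0.1, 0.5]
grip_width: 0.0869
grip_force: 0.0
```

Call:
move_arm --moves "1 -0.94 0 0 0 0 1;1 -0.94 0 0 0 0 1;1 -0.94 0 0 0 0 1;1 -0.94 0 0 0 0 1"

```text
time: 1.5
position: [0.4057, -0.2068, 0.2337]
tool_rot: [0.982, 0.189, 0.0, -0.0]
ft_force: [-0.6, -0.1, 0.9]
grip_width: 0.0872
grip_force: 0.0
```

Call:
move_arm --moves "1 -0.94 0 0 0 0 1;1 -0.94 0 0 0 0 1;1 -0.94 0 0 0 0 1;1 -0.94 0 0 0 0 1"

```text
time: 1.9
position: [0.4654, -0.0838, 0.2338]
tool_rot: [0.982, 0.188, 0.001, 0.0]
ft_force: [-0.3, -1.0, 0.4]
grip_width: 0.0868
grip_force: 0.0
```

Call:
move_arm --moves "1 -0.94 0 0 0 0 1;1 -0.94 0 0 0 0 1;1 -0.94 0 0 0 0 1;1 -0.94 0 0 0 0 1"

```text
time: 2.3
position: [0.5249, 0.0399, 0.2337]
tool_rot: [0.982, 0.188, 0.002, 0.0]
ft_force: [0.4, -1.0, -0.4]
grip_width: 0.087
grip_force: 0.0
```

Call:
move_arm --moves "0.93 -0.93 0.8 0 0 0.38 1;0.93 -0.93 0.8 0 0 0.38 1;0.93 -0.93 0.8 0 0 0.38 1;0.93 -0.93 0.8 0 0 0.38 1;0.93 -0.93 0.8 0 0 0.38 1;0.93 -0.93 0.8 0 0 0.38 1"

```text
time: 2.9
position: [0.5751, 0.1572, 0.1535]
tool_rot: [0.994, -0.11, 0.0, 0.0]
ft_force: [0.1, 1.3, 0.3]
grip_width: 0.0869
grip_force: 0.0
```

```bash
python3 - <<'E'
from h import *
c=shot('wrist','w1.png');o=robot.get_obs()
print(o['time'],o['position'],o['tool_rot'],o['q'],o['ft_force'])
for n,p in(('boss',[.575,.159,.046]),('handle',[.602,.153,.047])): print(n,proj(c,np.array(p)))
np.set_printoptions(precision=3,suppress=True); print(c['extrinsics'])
E
```

```text
2.95 [0.57516427 0.15721178 0.15404016] [ 9.93873619e-01 -1.10521423e-01  4.15654385e-04  2.68438699e-04] [ 7.99086903e-02  5.88185673e-01  1.58084553e+00 -8.28988320e-04
  9.71847108e-01  1.87266751e+00] [-0.24249278 -0.05813804 -0.33590483]
boss [278.91332566 209.67038183]
handle [278.85581431 180.39711915]
[[-0.218 -0.976  0.002  0.279]
 [ 0.939 -0.21  -0.274 -0.495]
 [ 0.268 -0.058  0.962 -0.459]
 [ 0.     0.     0.     1.   ]]
```

View pics/w1.png

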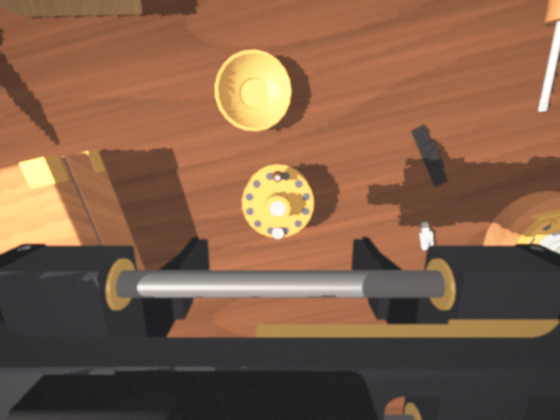

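The wrist view has the boss at (278,208) and the handle at (278,177), straight along tool x. Both match the prediction, so I'll descend and grip.

Call:
move_arm --moves "0 -0.02 0.3 0 0 0 1;0 -0.02 0.6 0 0 0 1;0 -0.02 0.8 0 0 0 1;0 -0.02 1 0 0 0 1;0 -0.02 1 0 0 0 1"

```text
time: 3.45
position: [0.5736, 0.1594, 0.0522]
tool_rot: [0.994, -0.111, -0.002, 0.001]
ft_force: [-0.0, 0.6, -0.3]
grip_width: 0.087
grip_force: 0.0
```

Call:
move_arm --moves "0 0 0.05 0 0 0 1;0 0 0.1 0 0 0 1;0 0 0.1 0 0 0 0.6;0 0 0.1 0 0 0 0.4;0 0 0.1 0 0 0 0.2;0 0 0.1 0 0 0 0.2;0 0 0.1 0 0 0 0.2;0 0 0.1 0 0 0 0.2;0 0 0.1 0 0 0 0.2;0 0 0.1 0 0 0 0.2" --squeeze 10

```text
time: 4.45
position: [0.575, 0.1614, 0.0435]
tool_rot: [0.994, -0.111, -0.0, 0.0]
ft_force: [0.8, 0.5, 0.5]
grip_width: 0.0312
grip_force: 0.0
```

Call:
move_arm --moves "0 0 0 0 0 0 0;0 0 0 0 0 0 0;0 0 0 0 0 0 0;0 0 0 0 0 0 0;0 0 0 0 0 0 0;0 0 0 0 0 0 0" --squeeze 35

```text
time: 5.05
position: [0.5749, 0.1613, 0.0435]
tool_rot: [0.994, -0.111, -0.0, 0.0]
ft_force: [1.0, -0.6, -0.5]
grip_width: 0.0231
grip_force: 35.0
```

Call:
move_arm --moves "0 0 -0.1 0 0 0 0;0 0 -0.3 0 0 0 0;0 0 -0.6 0 0 0 0;0 0 -0.9 0 0 0 0;0 0 -0.9 0 0 0 0"

```text
time: 5.55
position: [0.5782, 0.1619, 0.1384]
tool_rot: [0.994, -0.111, 0.005, -0.001]
ft_force: [0.6, 0.1, -0.5]
grip_width: 0.0229
grip_force: 35.0
```

Call:
move_arm --moves "-0.08 0.45 0 0 0 0 0;-0.17 0.8 0 0 0 0 0;-0.17 0.98 0 0 0 0 0;-0.17 0.98 0 0 0 0 0"

```text
time: 5.95
position: [0.5355, 0.0677, 0.1331]
tool_rot: [0.994, -0.112, -0.001, 0.0]
ft_force: [-0.6, 0.5, 0.1]
grip_width: 0.0229
grip_force: 35.0
```

Call:
move_arm --moves "-0.08 0.45 0 0 0 0 0;-0.17 0.8 0 0 0 0 0;-0.17 0.98 0 0 0 0 0;-0.17 0.98 0 0 0 0 0"

```text
time: 6.35
position: [0.4986, -0.0235, 0.1333]
tool_rot: [0.994, -0.112, -0.0, -0.0]
ft_force: [-0.5, 0.4, -0.3]
grip_width: 0.0227
grip_force: 35.0
```

```bash
python3 - <<'E'
from h import *
c=shot('wrist');b=shot('side');o=robot.get_obs()
cv2.imwrite('pics/w2.png',np.hstack([cv2.resize(c['image'][140:290,180:480,::-1],(800,400)) ]))
print(o['time'],o['position'],o['tool_rot'],o['q'],o['ft_force'],o['grip_width'])
print('tip in wrist',proj(c,np.array([.461,-.114,.053])))
E
```

```text
6.45 [ 0.49919167 -0.02185882  0.13347317] [ 9.93800298e-01 -1.11179272e-01  2.38050349e-04 -2.82132079e-04] [-2.68157832e-01  5.16683487e-01  1.83876843e+00  8.92993069e-04
  7.85758755e-01  1.52482662e+00] [ 0.4049626  -0.85443506 -1.24131445] 0.02230129790390071
tip in wrist [394.27133576 236.64826491]
```

View pics/w2.png

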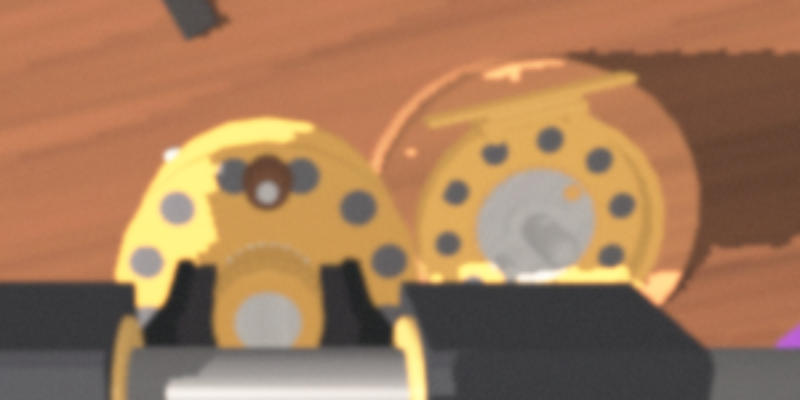

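```bash
python3 - <<'E'
from h import *
c=shot('wrist');k=3/8
P=lambda x,y,z:onz(c,180+x*k-.5,140+y*k-.5,z)
seat=P(537,223,.028);pin=P(573,193,.039);boss=P(268,322,.136);tip=P(571,258,.053); h=P(267,190,.137)
print(seat,tip,pin,np.linalg.norm((pin-seat)[:2]))
s=np.array([.461,-.114])
for q in(s,seat[:2]): d=pin[:2]-q; print('pin az',np.degrees(np.arctan2(d[1],d[0])),np.hypot(*d))
print('boss',boss,'handle',h, robot.get_obs()['position'])
im=c['image'][140:290,180:480]
cv2.imwrite('pics/w3.png',cv2.resize(im[50:115,150:260,::-1],(770,455),interpolation=cv2.INTER_CUBIC))
E
```

```text
[ 0.46604125 -0.1098309   0.028     ] [ 0.46227084 -0.11189226  0.053     ] [ 0.47842812 -0.11968145  0.039     ] 0.015826173048604373
pin az -18.055619960951887 0.018330795884843362
pin az -38.49315783549687 0.015826173048604373
boss [ 0.50143606 -0.02148859  0.136     ] handle [ 0.52999493 -0.02772212  0.137     ] [ 0.4992267  -0.02144853  0.13348026]
```

View pics/w3.png

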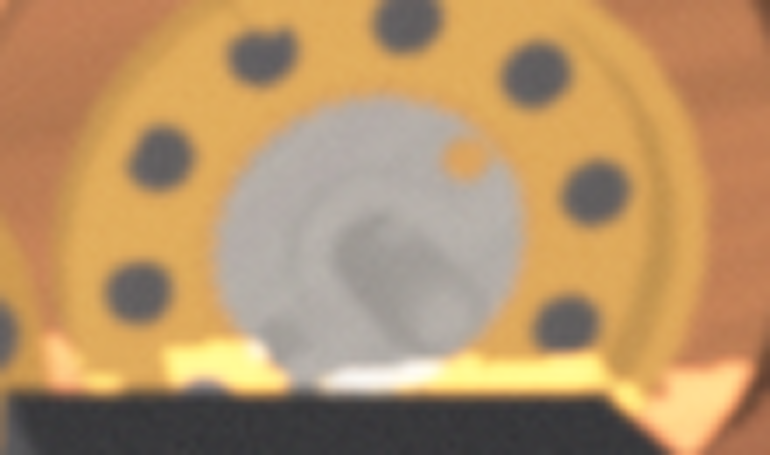

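```bash
python3 - <<'E'
from h import *
c=shot('wrist');k=3/8
F=lambda x,y,z:onz(c,330+x/7-.5,190+y/7-.5,z)
P=lambda x,y,z:onz(c,180+x*k-.5,140+y*k-.5,z)
seat=F(371,245,.028);tip=F(442,313,.053);hole=F(465,160,.028);pin=F(288,338,.036);boss=P(268,322,.1355)
print(seat,tip,hole,pin,boss)
for q in (hole,pin):
  for s in (seat,tip): d=(q-s)[:2];print(np.degrees(np.arctan2(d[1],d[0])),np.hypot(*d))
d=(tip-boss)[:2]; d2=(seat-boss)[:2]
a=np.radians(-12.75);R=np.array([[np.cos(a),np.sin(a)],[np.sin(a),-np.cos(a)]])
for v in (d,d2,np.array([.461,-.114])-robot.get_obs()['position'][:2]): print('tool shift',R@v)
E
```

```text
[ 0.46446754 -0.11079025  0.028     ] [ 0.46441389 -0.11094283  0.053     ] [ 0.47355541 -0.12434387  0.028     ] [ 0.45739153 -0.09629257  0.036     ] [ 0.50121562 -0.02103339  0.1355    ]
-56.15767251065185 0.01631838855215218
-55.70012567072694 0.016222054752226656
116.01605245663286 0.016132346638358063
115.60995717626206 0.016246343504199647
tool shift [-0.0160515   0.09581453]
tool shift [-0.01603284  0.09565387]
tool shift [-0.01673805  0.09890266]
```

The wrist view shows the spindle base and tip agreeing at (0.4644,-0.1109). The grey pin (crop about 288,338) lies at azimuth about 118°, opposite the gold hole. The nearest slot is at 107°, so I'll turn the spool +10° while moving over.

Call:
move_arm --moves "-0.1 0.4 0 0 0 -0.05 0;-0.165 0.75 0 0 0 -0.11 0;-0.165 0.96 0 0 0 -0.11 0;-0.165 0.96 0 0 0 -0.11 0;-0.165 0.96 0 0 0 -0.11 0;-0.165 0.96 0.2 0 0 -0.11 0;-0.165 0.96 0.3 0 0 -0.11 0;-0.165 0.96 0.3 0 0 -0.11 0;-0.165 0.96 0.3 0 0 -0.11 0"

```text
time: 7.45
position: [0.4615, -0.1115, 0.1034]
tool_rot: [1.0, -0.024, -0.0, -0.0]
ft_force: [-0.3, 0.0, 0.1]
grip_width: 0.0229
grip_force: 35.0
```

```bash
python3 - <<'E'
from h import *
a=shot('side');t=shot('top');o=robot.get_obs();print(o['position'],o['ft_force'])
f=lambda c,u,v,r=35:cv2.resize(c['image'][v-r:v+r,u-r:u+r,::-1],(400,400),interpolation=cv2.INTER_CUBIC)
cv2.imwrite('pics/s4.png',np.hstack([f(a,310,195),f(t,298,233)]))
E
```

```text
[ 0.46185909 -0.11204596  0.10392847] [-0.32392855 -0.21523065 -0.32937066]
```

View pics/s4.png

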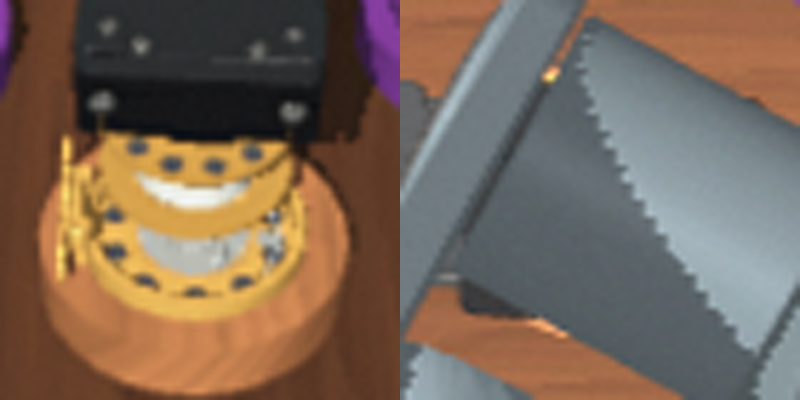

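The spool sits level and concentric over the reel in the side view (about 200,190). I'll lower it gently by feel.

Call:
move_arm --moves "0 0 0.03 0 0 0 0;0 0 0.05 0 0 0 0;0 0 0.07 0 0 0 0;0 0 0.09 0 0 0 0;0 0 0.1 0 0 0 0;0 0 0.1 0 0 0 0"

```text
time: 8.15
position: [0.4613, -0.1123, 0.0934]
tool_rot: [1.0, -0.025, -0.0, -0.0]
ft_force: [-0.6, -0.3, -0.9]
grip_width: 0.0231
grip_force: 35.0
```

Call:
move_arm --moves "0 0 0.01 0 0 0 0;0 0 0.02 0 0 0 0;0 0 0.03 0 0 0 0;0 0 0.03 0 0 0 0"

```text
time: 8.55
position: [0.4613, -0.1123, 0.0904]
tool_rot: [1.0, -0.025, -0.0, -0.0]
ft_force: [-0.5, 0.1, -1.2]
grip_width: 0.0229
grip_force: 35.0
```

Call:
move_arm --moves "0 0 0.01 0 0 0 0;0 0 0.02 0 0 0 0;0 0 0.02 0 0 0 0"

```text
time: 8.85
position: [0.4613, -0.1123, 0.0884]
tool_rot: [1.0, -0.025, -0.0, -0.0]
ft_force: [0.6, -0.6, -1.7]
grip_width: 0.0229
grip_force: 35.0
```

Call:
move_arm --moves "0 0 0.01 0 0 0 0;0 0 0.02 0 0 0 0;0 0 0.02 0 0 0 0"

```text
time: 9.15
position: [0.4613, -0.1123, 0.0864]
tool_rot: [1.0, -0.025, -0.0, -0.0]
ft_force: [0.8, 0.5, -1.4]
grip_width: 0.0232
grip_force: 35.0
```

Call:
move_arm --moves "0 0 0.01 0 0 0 0;0 0 0.02 0 0 0 0;0 0 0.02 0 0 0 0"

```text
time: 9.45
position: [0.4613, -0.1123, 0.0844]
tool_rot: [1.0, -0.025, -0.0, -0.0]
ft_force: [0.0, 0.1, -0.1]
grip_width: 0.0231
grip_force: 35.0
```

Call:
move_arm --moves "0 0 0.01 0 0 0 0;0 0 0.02 0 0 0 0;0 0 0.02 0 0 0 0"

```text
time: 9.75
position: [0.4614, -0.1123, 0.0824]
tool_rot: [1.0, -0.025, -0.0, -0.0]
ft_force: [-0.2, -0.3, -0.3]
grip_width: 0.0234
grip_force: 35.0
```

Call:
move_arm --moves "0 0 0.005 0 0 0 0;0 0 0.01 0 0 0 0;0 0 0.01 0 0 0 0"

```text
time: 10.05
position: [0.4617, -0.1124, 0.0817]
tool_rot: [1.0, -0.025, 0.0, 0.0]
ft_force: [0.5, 0.8, 1.9]
grip_width: 0.0232
grip_force: 35.0
```

Call:
move_arm --moves "0 0 0.005 0 0 0 0;0 0 0.005 0 0 0 0;0 0 0.005 0 0 0 0"

```text
time: 10.35
position: [0.4614, -0.1124, 0.0811]
tool_rot: [1.0, -0.024, -0.0, 0.0]
ft_force: [-1.1, -1.4, -1.2]
grip_width: 0.0227
grip_force: 35.0
```

Call:
move_arm --moves "0 0 0.005 0 0 0 0;0 0 0.005 0 0 0 0;0 0 0.005 0 0 0 0"

```text
time: 10.65
position: [0.4609, -0.1122, 0.0803]
tool_rot: [1.0, -0.025, -0.001, -0.0]
ft_force: [-0.7, -0.9, -1.1]
grip_width: 0.0229
grip_force: 35.0
```

Call:
move_arm --moves "0 0 0.005 0 0 0 0;0 0 0.005 0 0 0 0;0 0 0.005 0 0 0 0"

```text
time: 10.95
position: [0.4612, -0.1122, 0.0799]
tool_rot: [1.0, -0.025, -0.0, -0.0]
ft_force: [-1.4, -0.2, 0.3]
grip_width: 0.0227
grip_force: 35.0
```

Height is now below the pin-top level with no resistance, so the pin is in a slot. The balls come next.

Call:
move_arm --moves "0 0 0.005 0 0 0 0;0 0 0.005 0 0 0 0"

```text
time: 11.15
position: [0.4614, -0.1123, 0.0796]
tool_rot: [1.0, -0.025, -0.0, 0.0]
ft_force: [-1.1, -0.6, 1.9]
grip_width: 0.023
grip_force: 35.0
```

Call:
move_arm --moves "0 0 0.005 0 0 0 0;0 0 0.005 0 0 0 0"

```text
time: 11.35
position: [0.4616, -0.1124, 0.0792]
tool_rot: [1.0, -0.025, 0.0, 0.0]
ft_force: [-0.9, -1.2, 3.5]
grip_width: 0.0229
grip_force: 35.0
```

Call:
move_arm --moves "0 0 0.005 0 0 0 0;0 0 0.01 0 0 0 0"

```text
time: 11.55
position: [0.4618, -0.1125, 0.0786]
tool_rot: [1.0, -0.025, 0.0, 0.0]
ft_force: [-2.1, 0.3, 7.6]
grip_width: 0.023
grip_force: 35.0
```

Call:
move_arm --moves "0 0 0.005 0 0 0 0;0 0 0.01 0 0 0 0"

```text
time: 11.75
position: [0.4617, -0.1124, 0.0776]
tool_rot: [1.0, -0.025, 0.0, 0.0]
ft_force: [-1.7, -0.1, 7.6]
grip_width: 0.0226
grip_force: 35.0
```

Call:
move_arm --moves "0 0 0.005 0 0 0 0;0 0 0.01 0 0 0 0"

```text
time: 11.95
position: [0.4614, -0.1123, 0.0762]
tool_rot: [1.0, -0.025, 0.0, 0.0]
ft_force: [-0.9, -0.8, 2.2]
grip_width: 0.023
grip_force: 35.0
```

Call:
move_arm --moves "0 0 0.005 0 0 0 0;0 0 0.01 0 0 0 0"

```text
time: 12.15
position: [0.4611, -0.1122, 0.0746]
tool_rot: [1.0, -0.025, -0.0, -0.0]
ft_force: [-1.5, -1.0, -3.4]
grip_width: 0.0228
grip_force: 35.0
```

The force peaked at about 8 N and then fell to -3 N, which is the click. I'll settle it onto the shoulder.

Call:
move_arm --moves "0 0 0.01 0 0 0 0;0 0 0.015 0 0 0 0;0 0 0.015 0 0 0 0"

```text
time: 12.45
position: [0.4611, -0.1122, 0.0732]
tool_rot: [1.0, -0.025, -0.0, -0.0]
ft_force: [-1.4, -0.8, -2.0]
grip_width: 0.0227
grip_force: 35.0
```

Call:
move_arm --moves "0 0 0.005 0 0 0 0;0 0 0.01 0 0 0 0;0 0 0.01 0 0 0 0"

```text
time: 12.75
position: [0.4613, -0.1123, 0.0726]
tool_rot: [1.0, -0.025, -0.0, -0.0]
ft_force: [-1.4, -0.9, -0.2]
grip_width: 0.0227
grip_force: 35.0
```

Call:
move_arm --moves "0 0 0.005 0 0 0 0;0 0 0.005 0 0 0 0"

```text
time: 12.95
position: [0.4613, -0.1123, 0.0721]
tool_rot: [1.0, -0.025, -0.0, -0.0]
ft_force: [-1.4, -0.6, -0.6]
grip_width: 0.0229
grip_force: 35.0
```

Call:
move_arm --moves "0 0 0.005 0 0 0 0;0 0 0.005 0 0 0 0"

```text
time: 13.15
position: [0.4613, -0.1123, 0.0716]
tool_rot: [1.0, -0.025, -0.0, -0.0]
ft_force: [-2.4, -0.1, 1.3]
grip_width: 0.0225
grip_force: 35.0
```

Call:
move_arm --moves "0 0 0.005 0 0 0 0;0 0 0.005 0 0 0 0"

```text
time: 13.35
position: [0.4613, -0.1123, 0.0715]
tool_rot: [1.0, -0.025, 0.0, 0.0]
ft_force: [-1.9, -0.4, 4.6]
grip_width: 0.023
grip_force: 35.0
```

It's on the shoulder at 0.0715, exactly the expected height, with a firm stop. Now a light upward tug.

Call:
move_arm --moves "0 0 0.005 0 0 0 0;0 0 0.005 0 0 0 0;0 0 0 0 0 0 0;0 0 -0.005 0 0 0 0;0 0 -0.01 0 0 0 0;0 0 -0.015 0 0 0 0;0 0 -0.015 0 0 0 0"

```text
time: 14.05
position: [0.4613, -0.1123, 0.0723]
tool_rot: [1.0, -0.025, -0.0, -0.0]
ft_force: [-1.9, -1.1, -2.1]
grip_width: 0.023
grip_force: 35.0
```

Call:
move_arm --moves "0 0 -0.003 0 0 0 0;0 0 -0.005 0 0 0 0;0 0 -0.005 0 0 0 0"

```text
time: 14.35
position: [0.4613, -0.1123, 0.073]
tool_rot: [1.0, -0.025, -0.0, -0.0]
ft_force: [-1.7, -1.3, -3.2]
grip_width: 0.0231
grip_force: 35.0
```

Call:
move_arm --moves "0 0 -0.003 0 0 0 0;0 0 -0.005 0 0 0 0;0 0 -0.005 0 0 0 0"

```text
time: 14.65
position: [0.4613, -0.1123, 0.0734]
tool_rot: [1.0, -0.025, -0.0, -0.0]
ft_force: [-2.6, -0.4, -4.5]
grip_width: 0.023
grip_force: 35.0
```

Call:
move_arm --moves "0 0 -0.003 0 0 0 0;0 0 -0.005 0 0 0 0;0 0 -0.005 0 0 0 0"

```text
time: 14.95
position: [0.4612, -0.1122, 0.0738]
tool_rot: [1.0, -0.025, -0.0, -0.0]
ft_force: [-2.0, -0.9, -7.4]
grip_width: 0.0224
grip_force: 35.0
```

The balls hold at about 6–7 N of tug. I'll settle it home again: command down 2.3 mm, then a light press.

Call:
move_arm --moves "0 0 0.005 0 0 0 0;0 0 0.01 0 0 0 0;0 0 0.015 0 0 0 0;0 0 0.02 0 0 0 0;0 0 0.023 0 0 0 0;0 0 0.025 0 0 0 0;0 0 0.025 0 0 0 0"

```text
time: 15.65
position: [0.4615, -0.1124, 0.0717]
tool_rot: [1.0, -0.025, 0.0, 0.0]
ft_force: [-2.3, -0.4, 0.7]
grip_width: 0.0225
grip_force: 35.0
```

Call:
move_arm --moves "0 0 0.003 0 0 0 0;0 0 0.005 0 0 0 0;0 0 0.005 0 0 0 0"

```text
time: 15.95
position: [0.4615, -0.1124, 0.0716]
tool_rot: [1.0, -0.025, 0.0, 0.0]
ft_force: [-2.6, -1.3, 5.7]
grip_width: 0.0228
grip_force: 35.0
```

Call:
move_arm --moves "0 0 0.003 0 0 0 0;0 0 0.003 0 0 0 0"

```text
time: 16.15
position: [0.4615, -0.1124, 0.0715]
tool_rot: [1.0, -0.025, 0.0, 0.0]
ft_force: [-3.8, -0.8, 7.9]
grip_width: 0.0229
grip_force: 35.0
```

Call:
move_arm --moves "0 0 -0.003 0 0 0 0;0 0 -0.003 0 0 0 0.3;0 0 -0.003 0 0 0 0.4;0 0 -0.003 0 0 0 0.6;0 0 -0.003 0 0 0 0.6;0 0 -0.003 0 0 0 0.6" --squeeze 10

```text
time: 16.75
position: [0.4616, -0.1123, 0.0709]
tool_rot: [1.0, -0.025, 0.0, -0.0]
ft_force: [-0.0, -0.2, -0.8]
grip_width: 0.048
grip_force: 0.0
```

Call:
move_arm --moves "0 0 -0.05 0 0 0 0.6;0 0 -0.2 0 0 0 0.6;0 0 -0.5 0 0 0 0.6;0 0 -0.9 0 0 0 0.6;0 0 -1 0 0 0 0.6;0 0 -1 0 0 0 0.6"

```text
time: 17.35
position: [0.4626, -0.1128, 0.1729]
tool_rot: [1.0, -0.025, 0.002, 0.001]
ft_force: [-0.2, 1.1, -0.4]
grip_width: 0.0524
grip_force: 0.0
```

```bash
python3 - <<'E'
from h import *
a=shot('side');w=shot('wrist');o=robot.get_obs();print(o['time'],o['position'],o['ft_force'],o['grip_width'])
r=40;u,v=310,195
cv2.imwrite('pics/end.png',np.hstack([cv2.resize(a['image'][v-r:v+r,u-r:u+r,::-1],(400,400),interpolation=cv2.INTER_CUBIC),cv2.resize(w['image'][140:290,205:355,::-1],(400,400))]))
E
```

```text
17.45 [ 0.46082626 -0.112045    0.17061356] [-0.09619145  0.37442626 -1.03413397] 0.05211504767822439
```

View pics/end.png

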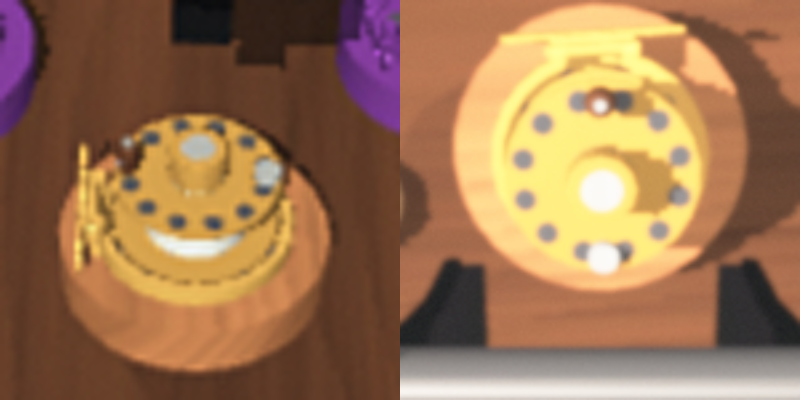

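The side view (about 195,200) shows the spool level and concentric, with its lower flange down inside the rim. The gripper is clear of it, so I'm handing in.

```bash
python3 -c "
from rig import robot
print(robot.hand_in())"
```

```text
the job is handed in; nothing more can be done
None
```

The spool is back on the reel: it clicked past the balls at about 8 N, sat home on the shoulder, held a 6–7 N upward tug, was settled home again and let go, and the job is handed in at about 17.5 s of the 72 s.

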